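# Unhook the cable-box cover and switch the power strip

## Robot

A 6-joint arm with a two-finger parallel gripper is mounted at the origin on the work surface; the furniture and walls round the work are solid. World frame = base frame: x ahead of the robot, y to its left, z up, the work surface at z = 0. Lengths are in m, angles in rad, forces in N, time in s.
With the tool pointing down it reaches from about 0.35 to 0.975 m from the base axis. Payload 4.9 kg.
Tool frame: the origin (TCP) lies at the very end of the fingers, on their centre line; the grasp point (between the pads) lies env.tcp_to_grasp behind it (env.tcp_to_grasp is the distance from the TCP to the grasp point, in m); z points along the fingers, y is the line along which they close (so a half turn about z gives the same grasp; the last joint's range is limited). The gripper opens to 85 mm and grips with 20 to 120 N. Pads are 22 mm wide; open, the fingers measure 114 mm over their backs; the gripper's body (76 mm by 85 mm) begins 54 mm behind the grasp point. The pads swing forward as they close: fully open they stand 13 mm farther back than shut.
Start: joints at [1.129, 0.053, 1.613, -0, 1.476, -0.119], TCP at [0.198, 0.593, 0.231] pointing down, gripper open.
Joint ranges: [-3.01, 3.01], [-1.01, 2.22], [0.06, 2.58], [-1.02, 4.17], [0.09, 2.62], [-3.14, 3.14]. Speed limits (rad/s): [2.57, 2.57, 3.14, 3.14, 3.14, 3.14].

## Interface

Orientations are given as a unit quaternion [w, x, y, z].
In Python, from plant import env gives the robot as it stands. The module is installed in compiled form; this text tells all that it offers.
- The arm moves only by the tool arm_command, never from a script. Its argument "moves" is a list that holds one entry, the list of rows, each a list of 5 numbers: the shift along the tool's x, y, z in cm, then the turn about the tool's z in degrees, then the finger opening in cm, from 0 to 8.54. A call has exactly 5 rows; each row shifts and turns the commanded pose from where the row before left it, along the tool's axes as they then stand; what a row does not reach is not made up. A row lasts 1/8 s, in which the tool goes at most 62.5 mm and 10.7 degrees, less where a joint would pass 70% of its speed; a pose out of reach is approached as far as the arm can. A call with a gripper value outside its range is refused whole. The fingers move at their own pace and stop on an object; the grip force is fixed at half the most. Time passes only in rows, so rows that do not move let the fingers close, or fill a call up. It gives the time, the measured TCP pose, the force, the opening and the grip force at its end, in the units of the state.
- env.observe(): the state, without advancing time (a new reading comes with each control period).
- env.read_camera(name): name is "scene" or "top" or "wrist"; returns (picture, depth): 400x640x3 uint8, red, green, blue; 400x640 float32, m along the optical axis (not along the pixel's ray), 0 where there is no reading.
- env.camera_model(name): a dict with "fx", "fy", "cx", "cy" (pixels), "extrinsics" (4x4, takes a point from camera to world coordinates). Camera axes: x right, y down, z forward; pixel columns grow to the right and rows downward; lengths in m; the calibration is good to about 2 mm. A picture is of the moment at which its call begins: read the wrist's pose just before it. camera_model takes no time and is no camera call; for the wrist camera it gives the pose at the moment of the call.
- env.finish_job(): hands the job in; it is judged then, once.
The state is a dict: "time": time; "q": joint angles; "qd": joint speeds; "joint_efforts": joint torques, N m; "eef_pos": TCP position; "eef_rot": TCP orientation; "contact_force": force on the tool from outside, world axes, zero at the start; "wrist_torque": the same for the moment, N m; "finger_gap": finger opening in m; "finger_force": force on a finger pad.
Only numpy, scipy, OpenCV 4.12 (cv2) and the standard library are available. Lean on these libraries where they do the work, as an engineer would, in place of code of your own. Each camera call takes 0.05 s, during which the arm holds its last target. There are 200 camera calls.

## Task

Take the sloping cover off the wooden cable box: it hangs by a hooked lip on the rail at the back, so swing its lower end up until it is level, the lip still resting on the rail, and only then lift the lip off, gently, without forcing it. Set the cover down level, not dropped, grip bar up, squarely in the middle of the cork mat and let go; then press the power strip's switch button in the open box once, fully down. Leave the other things on the desk where they are.

Things in the scene. Friction and masses are not known exactly. Their poses are not given: they have to be found in the camera images.
- cable_box: Fixed dark wooden box, open on top, 144 mm deep (x) x 132 wide (y), 105 high at the back; side walls slope 35 degrees down to the 37 mm high front wall at its -x side, which faces the robot's left (+y), turned up to 25 degrees away from the robot. Origin: centre of its underside; x points from low front to high back, z up. A power strip lies inside.
- rail_mid (a point): Mid-point of the axis of the box's brass rail (8 mm thick, along the box's y), at (33, 0, 105) mm in the box frame, same axes. A fixed hood behind it (front edge 20.5 mm behind the rail axis, top level with the axis, 6 thick) stops the heel of the cover's lip until the cover is swung nearly level (within 12 degrees), its origin still on the rail; then the lip lifts straight up with 3 mm spare.
- cover: Loose wooden cover, 0.2 to 0.4 kg, hung on the rail. Origin: the rail axis when hung, so it swings about its origin. x: along the plate from low end to lip (back and up at 35 degrees when hung); z: normal to the plate, on the grip-bar side. Plate x -135 to 9.5, y +-64, z 4 to 12 mm. Feet (cheeks and lip) reach z -28; on them it stands level.
- heel (a point): Rear edge of the cover's lip, at (17, 0, -28) mm in its frame. The lip goes down from the plate's high end (x 4.5 to 9.5, y +-56, to z -28 mm) and ends in a heel reaching back to x 17 (z -28 to -23). Two cheeks under the plate: y +-49, 6 mm thick, x -104 to -15, down to z -28.
- grip_bar (a point): Centre of the cover's upright grip bar: 12 mm thick along the cover's x, 52 mm along y, 34 mm high along z (its top is 17 mm above this point, the plate 16 mm below); at (-65, 0, 28) mm in the cover's frame. Axes as the cover's. While the cover hangs the bar leans 35 degrees, top towards the box's low front, the robot's left.
- cover_mid (a point): Point on the cover at (-50, 0, -28) mm in its frame, in the plane of its feet: at the mat's surface when the cover stands there.
- mat_top (a point): Centre of the top face of the fixed cork mat, 160 mm (its x) x 140 (y) x 4. Set the cover with cover_mid over this point and its sides parallel to the mat's, either way round.
- switch (a joint): Round push button on the power strip, radius 10 mm: 0 = out, 0.006 m = fully down (5 N), springs back by itself.
- switch_top (a point): Centre of the button's top face, on the box's mid-line 22 mm in front of its origin; pressed straight down.
- card_holder: Brass card stand, 46x100x60 mm, a bystander; origin under its centre.
- stone_finial: Stone ornament on a black block, 90x89x178 mm, a bystander; origin under its centre.
- usb_stick: Memory stick, 18x50x8 mm, a bystander; origin under its centre.
- eraser: Eraser, 21x45x12 mm, a bystander; origin under its centre.

How it is judged:
On the way, in this order (a step that is already met when the one before it is completed fails the run):
1. the cover is swung up to near level while its lip still hangs on the rail (angle between cover's own z axis and vertical below 0.21 rad and distance between cover and rail_mid below 0.009 m), for 0.1 s.
2. the cover is off the rail, raised clear of the box (distance between cover and rail_mid above 0.045 m and contact force between cover and cable_box below 0.1 N), for 0.1 s.
3. the cover stands level on the cork mat, let go (horizontal distance between cover_mid and mat_top below 0.02 m and z of cover_mid in the frame of mat_top below 0.005 m and angle between cover's own z axis and vertical below 0.07 rad and angle between the x axis of cover and the x axis of mat_top, either way round below 0.26 rad and contact force between the fingers and cover below 0.1 N), for 0.2 s.
4. the switch is pressed fully down (value of joint switch above 0.005 m).
At the end, for the whole second after the job is handed in: The cover stands level (within 4 degrees) and still on the cork mat, grip bar up, its middle within 20 mm of the mat's middle and its sides within 15 degrees of the mat's; the switch has been pressed and has sprung back out (horizontal distance between cover_mid and mat_top below 0.02 m and z of cover_mid in the frame of mat_top below 0.005 m and angle between cover's own z axis and vertical below 0.07 rad and angle between the x axis of cover and the x axis of mat_top, either way round below 0.26 rad and linear speed of cover below 0.02 m/s and value of joint switch below 0.002 m); the robot touches nothing.
It fails at once if the cover is forced: it presses on the box with more than 40 N (contact force between cover and cable_box above 40 N).
It fails at once if the cover is dropped: it moves faster than 0.4 m/s with no finger on it (linear speed of cover above 0.4 m/s and contact force between the fingers and cover below 0.1 N).
It fails at once if a bystander is moved by more than 20 mm (distance of any of card_holder, stone_finial, usb_stick, eraser from where it was at the start of the episode above 0.02 m).
It also fails if it takes over 61 s, if anything falls off the work surface, if the arm or the gripper's body presses on something with over 40 N, if the wrist force passes 120 N, or if a joint passes its speed limit or range.

## Working session

There is one attempt and no reset: what is moved stays moved. The work goes in short steps, Python scripts to look and compute and a tool call to move; the robot and the scene stay as the last step left them, time stands still between calls to the robot, and variables do not carry over. Pictures are saved under pics/ and viewed, at most 10 in all, crops included, and the job is handed in when it is done.

Besides the shell and the picture viewer there is one more tool, called by a JSON object that holds its "fn" and its "kwargs". arm_command: Moves the arm, as the interface text tells. Its arguments: {"type":"object","properties":{"moves":{"type":"array","items":{"type":"array","items":{"type":"array","items":{"type":"number"}}}}},"required":["moves"]}

```bash
mkdir -p pics
python3 - <<'E'
from plant import env
import cv2,numpy as np
s=env.observe(); print({k:np.round(v,3).tolist() for k,v in s.items()}, env.tcp_to_grasp)
for n in("scene","top"):
    p,d=env.read_camera(n); m=env.camera_model(n)
    cv2.imwrite(f"pics/{n}0.png",p[:,:,::-1]); np.savez(f"{n}0.npz",p=p,d=d,E=m["extrinsics"],K=[m[k] for k in("fx","fy","cx","cy")])
    print(n,np.round(m["extrinsics"],3).tolist(),m["fx"],m["cx"],m["cy"])
E
```

```text
{'time': 0.0, 'q': [1.129, 0.053, 1.614, 0.0, 1.476, -0.119], 'qd': [0.001, -0.002, -0.001, -0.001, 0.001, -0.001], 'joint_efforts': [-0.001, -39.368, -37.017, -0.0, 0.007, -0.0], 'eef_pos': [0.198, 0.592, 0.23], 'eef_rot': [-0.0, 0.161, 0.987, -0.001], 'contact_force': [0.186, -0.797, -0.211], 'wrist_torque': [-0.016, 0.019, 0.036], 'finger_force': 0.0, 'finger_gap': 0.085} 0.0187
scene [[0.523, 0.676, -0.519, 1.036], [0.852, -0.419, 0.312, -0.379], [-0.007, -0.606, -0.795, 0.852], [0.0, 0.0, 0.0, 1.0]] 501.7619851702424 317.71577256507425 194.42231804229812
top [[0.015, -0.985, 0.171, 0.4], [-1.0, -0.017, -0.008, -0.106], [0.011, -0.171, -0.985, 1.005], [0.0, 0.0, 0.0, 1.0]] 498.7921942848361 332.0487898006769 206.44603105383896
```

View pics/top0.png

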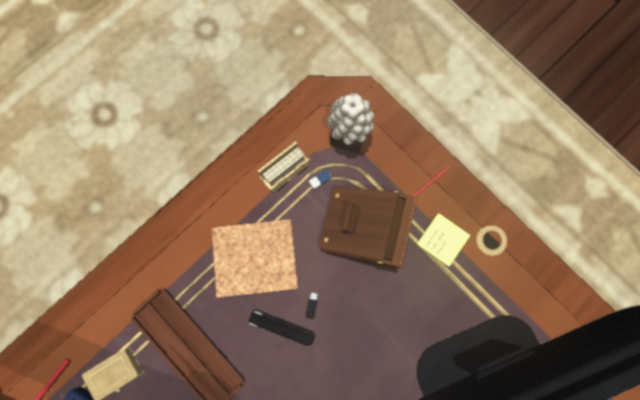

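View pics/scene0.png

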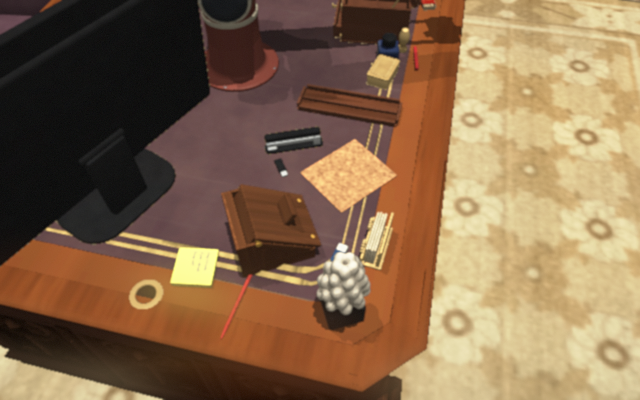

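```bash
cat > h.py <<'E'
import numpy as np,cv2
def load(n):
    z=np.load(n+".npz"); return z["p"],z["d"],z["E"],z["K"]
def cloud(d,E,K):
    v,u=np.mgrid[:400,:640]; P=np.stack([(u-K[2])/K[0]*d,(v-K[3])/K[1]*d,d],-1)
    return P@E[:3,:3].T+E[:3,3]
def onplane(uv,E,K,z):
    uv=np.atleast_2d(uv); r=np.c_[(uv[:,0]-K[2])/K[0],(uv[:,1]-K[3])/K[1],np.ones(len(uv))]@E[:3,:3].T
    return E[:3,3]+r*((z-E[2,3])/r[:,2])[:,None]
def rect(xy):
    c,s,a=cv2.minAreaRect((np.asarray(xy)*1000).astype(np.float32)); return np.round(c,1),np.round(s,1),round(a,1)
def mat(p,E,K):
    hsv=cv2.cvtColor(p,cv2.COLOR_RGB2HSV); m=cv2.inRange(hsv,(5,80,150),(22,200,255))
    m=cv2.morphologyEx(m,cv2.MORPH_CLOSE,np.ones((5,5)));m=cv2.morphologyEx(m,cv2.MORPH_OPEN,np.ones((7,7)))
    c=max([c for c in cv2.findContours(m,0,2)[0] if 2000<cv2.contourArea(c)<12000],key=cv2.contourArea)
    return rect(onplane(c[:,0].astype(float),E,K,0.004)[:,:2])
E
python3 - <<'E'
from h import *
for n,(a,b,c,d_) in {"top0":(310,425,175,280),"scene0":(215,330,175,285)}.items():
    p,d,E,K=load(n)
    try: print(n,"mat",mat(p,E,K))
    except Exception as e: print(e)
    W=cloud(d,E,K)[c:d_,a:b].reshape(-1,3); W=W[(W[:,2]>.02)&(d[c:d_,a:b].ravel()>0)]
    # plate plane by RANSAC, slope 35deg
    rng=np.random.default_rng(0);best=0
    for _ in range(2000):
        t=W[rng.choice(len(W),3,False)];nn=np.cross(t[1]-t[0],t[2]-t[0])
        if np.linalg.norm(nn)<1e-5: continue
        nn/=np.linalg.norm(nn); nn*=np.sign(nn[2])
        if abs(nn[2]-.819)>.06: continue
        k=abs((W-t[0])@nn)<.002
        if k.sum()>best: best=k.sum();B=k
    Q=W[B];c0=Q.mean(0);nn=np.linalg.svd(Q-c0,full_matrices=False)[2][2];nn*=np.sign(nn[2])
    yaw=np.arctan2(-nn[1],-nn[0]) # box x = uphill, opposite of normal's horizontal part
    ex=np.array([np.cos(yaw)*nn[2],np.sin(yaw)*nn[2],np.hypot(nn[0],nn[1])]);ey=np.cross(nn,ex)
    k=abs((W-c0)@nn)<.0025;Q=W[k]-c0;x=Q@ex;y=Q@ey
    f=lambda t:np.round(np.percentile(t,[.5,2,50,98,99.5])*1000,1)
    print(len(Q),"slope",np.degrees(np.arccos(nn[2])),"yaw",np.degrees(yaw),"x",f(x),"y",f(y),"rect",rect(np.c_[x,y]))
    r=rect(np.c_[x,y]);C=c0+(ex*r[0][0]+ey*r[0][1])/1000; print("plate centre",C)
    # rail: plate (x -62.75, z 12) is the centre of top face
    rail=C+ex*.06275-nn*.012; print("rail_mid",rail)
    h=(W-c0)@nn;k=(h>.012)&(h<.04)&(x.mean()-.05<(W-c0)@ex)&((W-c0)@ex<.03);T=W[k]
    print("bar pts in cover frame",k.sum(),[np.round(np.percentile((T-rail)@e*1000,[3,50,97]),1).tolist() for e in(ex,ey,nn)])
    for z in np.linspace(.08,.13,6): pass
    k=W[:,2]>.095; print("high pts box frame",[np.round(np.percentile((W[k]-rail)@e*1000,[2,50,98]),1).tolist() for e in(np.array([np.cos(yaw),np.sin(yaw),0]),ey,np.array([0,0,1]))])
E
```

```text
top0 mat (array([ 602.2, -362. ]), array([418.4, 134.6]), 44.7)
3672 slope 35.18888581336926 yaw -103.08189346342841 x [-76.9 -74.7   5.9  64.5  66.2] y [-62.5 -61.   -1.1  62.   63.9] rect (array([-5.7,  0.9]), array([128.2, 146.9]), 89.9)
plate centre [ 0.53483998 -0.15988094  0.07816109]
rail_mid [ 0.52166721 -0.2165687   0.10451519]
bar pts in cover frame 308 [[-69.6, -60.8, -58.2], [-24.9, -0.6, 23.1], [25.2, 41.7, 46.5]]
high pts box frame [[-79.2, -3.1, 37.9], [-63.9, -1.9, 61.8], [-8.8, 0.4, 14.5]]
scene0 mat (array([ 571.4, -640.2]), array([132.9,  58.7]), 58.4)
2798 slope 35.202962286524674 yaw -103.28596192151251 x [-78.3 -75.5   7.5  63.9  65.2] y [-68.9 -66.7   5.2  56.8  58.1] rect (array([-7.2, -5.8]), array([145.4, 129.8]), 0.2)
plate centre [ 0.53449903 -0.15881367  0.07824794]
rail_mid [ 0.52112592 -0.21544785  0.10461633]
bar pts in cover frame 313 [[-69.7, -60.4, -57.7], [-23.0, 6.4, 169.9], [25.2, 40.2, 48.1]]
high pts box frame [[-88.4, -2.5, 38.4], [-61.8, 11.8, 182.7], [-9.0, 0.7, 41.7]]
```

Run:
```python
from h import *
p,d,E,K=load("top0");W=cloud(d,E,K)
hsv=cv2.cvtColor(p,cv2.COLOR_RGB2HSV)[215:302,205:303]
print(hsv[40,50],hsv[5:8,0:4].tolist())
m=((W[215:302,205:303,2]<.02)&(hsv[...,2]>125)&(hsv[...,1]>60)).astype(np.uint8)
c=max(cv2.findContours(m,0,2)[0],key=cv2.contourArea)[:,0]+[205,215]
print("mat top",rect(onplane(c.astype(float),E,K,.004)[:,:2]))
p2,d2,E2,K2=load("scene0")
h2=cv2.cvtColor(p2,cv2.COLOR_RGB2HSV)[130:215,295:402]
m=((h2[...,2]>125)&(h2[...,1]>60)&(h2[...,0]<25)).astype(np.uint8);m=cv2.morphologyEx(m,cv2.MORPH_OPEN,np.ones((9,9)))
c=max(cv2.findContours(m,0,2)[0],key=cv2.contourArea)[:,0]+[295,130]
print("mat scene",rect(onplane(c.astype(float),E2,K2,.004)[:,:2]))
# tall stuff
A=np.r_[W.reshape(-1,3)[d.ravel()>0],cloud(d2,E2,K2).reshape(-1,3)[d2.ravel()>0]]
g={}
for q in A[(A[:,2]>.04)&(A[:,0]>-.2)&(A[:,0]<1)&(abs(A[:,1])<.9)]:
    k=(int(q[0]//.1),int(q[1]//.1)); g[k]=max(g.get(k,0),q[2])
for i in range(9,-3,-1): print(i,[int(100*g.get((i,j),0)) for j in range(8,-9,-1)])
for n,(u,v) in dict(finial=(350,120),card=(283,163),eraser=(318,180),usb=(313,303)).items(): print(n,W[v,u])
```

```text
[ 14 110 220] [[[11, 156, 159], [11, 158, 158], [11, 154, 159], [11, 154, 159]], [[11, 156, 159], [11, 156, 159], [11, 155, 160], [11, 154, 159]], [[11, 156, 159], [11, 156, 159], [11, 156, 157], [10, 157, 159]]]
mat top (array([474.8,  46.5]), array([165.2, 183.6]), 3.3)
mat scene (array([456.8,  60.3]), array([213.5, 247.2]), 52.7)
9 [0, 0, 0, 0, 0, 0, 0, 0, 0, 0, 0, 0, 0, 0, 0, 0, 0]
8 [0, 0, 0, 0, 0, 0, 0, 0, 0, 0, 0, 0, 0, 0, 0, 0, 0]
7 [0, 0, 0, 0, 0, 0, 0, 0, 0, 0, 18, 0, 0, 0, 0, 0, 0]
6 [0, 0, 0, 0, 0, 0, 0, 0, 6, 6, 15, 0, 0, 0, 0, 0, 0]
5 [0, 0, 0, 0, 0, 0, 0, 0, 0, 4, 11, 12, 0, 0, 0, 0, 0]
4 [0, 0, 0, 0, 0, 0, 0, 0, 0, 4, 11, 12, 0, 0, 0, 0, 0]
3 [0, 0, 0, 0, 0, 0, 0, 0, 5, 5, 0, 0, 44, 44, 36, 19, 0]
2 [0, 0, 0, 0, 0, 7, 4, 0, 0, 0, 37, 42, 44, 44, 0, 0, 0]
1 [0, 0, 0, 0, 14, 14, 0, 0, 24, 24, 33, 13, 0, 0, 0, 0, 0]
0 [0, 0, 0, 0, 8, 12, 12, 0, 24, 25, 0, 0, 0, 0, 0, 0, 0]
-1 [0, 0, 0, 0, 5, 6, 0, 0, 0, 17, 0, 0, 0, 0, 0, 0, 0]
-2 [0, 0, 0, 0, 0, 0, 0, 0, 0, 0, 0, 0, 0, 0, 0, 0, 0]
finial [ 0.70376414 -0.1422974   0.15763413]
card [ 0.64919275 -0.01633288  0.05732945]
eraser [ 0.62671968 -0.08447248  0.01183721]
usb [ 0.38018722 -0.07944338  0.00550233]
```

Run:
```python
from h import *
p,d,E,K=load("top0");W=cloud(d,E,K)
p2,d2,E2,K2=load("scene0")
def mk(p,lo,w):
    h=cv2.cvtColor(p,cv2.COLOR_RGB2HSV)[w[0]:w[1],w[2]:w[3]]
    m=cv2.inRange(h,lo,(25,145,255));m=cv2.morphologyEx(m,cv2.MORPH_CLOSE,np.ones((3,3)));m=cv2.morphologyEx(m,cv2.MORPH_OPEN,np.ones((7,7)))
    return max(cv2.findContours(m,0,2)[0],key=cv2.contourArea)[:,0].astype(float)+[w[2],w[0]]
print("mat top",rect(onplane(mk(p,(5,50,165),(210,305,200,305)),E,K,.004)[:,:2]))
print("mat scene",rect(onplane(mk(p2,(5,50,165),(130,215,295,402)),E2,K2,.004)[:,:2]))
A=np.r_[W.reshape(-1,3)[d.ravel()>0],cloud(d2,E2,K2).reshape(-1,3)[d2.ravel()>0]]
A=A[(A[:,2]>.12)&(A[:,0]>.05)&(A[:,0]<.45)&(A[:,1]>-.5)&(A[:,1]<.05)]
for x in np.arange(.05,.45,.04):
    B=A[(A[:,0]>=x)&(A[:,0]<x+.04)]
    if len(B): print(round(x,2),len(B),"ymax",B[:,1].max().round(3),"z",np.round(np.percentile(B[:,2],[0,50,100]),2))
```

```text
mat top (array([468.6,  42. ]), array([142.1, 163.1]), 7.1)
mat scene (array([468.9,  44.4]), array([147.8, 168.2]), 7.8)
0.05 1350 ymax 0.045 z [0.12 0.18 0.25]
0.09 361 ymax 0.022 z [0.19 0.23 0.25]
0.13 559 ymax -0.12 z [0.12 0.19 0.31]
0.17 1938 ymax -0.121 z [0.12 0.24 0.35]
0.21 5315 ymax -0.166 z [0.12 0.27 0.41]
0.25 10218 ymax -0.247 z [0.12 0.31 0.45]
0.29 17310 ymax -0.338 z [0.12 0.34 0.45]
0.33 4793 ymax -0.43 z [0.13 0.34 0.44]
```

{"fn": "arm_command", "kwargs": {"moves": [[[0, 0, -4, -5.4, 8.5], [0, -6, 0, 0, 8.5], [0, -6, 0, 0, 8.5], [-1, -6, 0, 0, 8.5], [-1, -6, 0, 0, 8.5]]]}}

```text
time: 0.72
eef_pos: [0.1628, 0.3525, 0.2707]
eef_rot: [-0.0, 0.114, 0.994, -0.0]
contact_force: [0.7, -0.1, 0.7]
finger_gap: 0.0847
finger_force: 0.0
```

{"fn": "arm_command", "kwargs": {"moves": [[[-6, 0, 0, 0, 5], [-6, 0, 0, 0, 3], [-6, 0, 0, 0, 3], [-5, -3, 0, 0, 3], [-5, -3, 0, 0, 3]]]}}

```text
time: 1.35
eef_pos: [0.4236, 0.2311, 0.2707]
eef_rot: [-0.0, 0.114, 0.993, -0.0]
contact_force: [0.3, -0.0, -0.6]
finger_gap: 0.0301
finger_force: 0.0
```

{"fn": "arm_command", "kwargs": {"moves": [[[-4, -4.5, 0, 0, 3], [-4, -4.5, 0, 0, 3], [-3, -5, 0, 0, 3], [-3, -5, 0, 0, 3], [-2, -5, 0, 0, 3]]]}}

```text
time: 1.98
eef_pos: [0.5241, -0.0395, 0.2707]
eef_rot: [-0.0, 0.114, 0.993, 0.0]
contact_force: [-0.4, 0.1, -0.1]
finger_gap: 0.0298
finger_force: 0.0
```

{"fn": "arm_command", "kwargs": {"moves": [[[-1.5, -5, 0, 0, 3], [-1, -4, 0, 0, 3], [0, 0, 0, 0, 3], [0, 0, 0, 0, 3], [0, 0, 0, 0, 3]]]}}

```text
time: 2.6
eef_pos: [0.5279, -0.1296, 0.2712]
eef_rot: [-0.0, 0.113, 0.994, 0.0]
contact_force: [0.3, -0.1, -0.2]
finger_gap: 0.0303
finger_force: 0.0
```

{"fn": "arm_command", "kwargs": {"moves": [[[-1.3, -1.0, 5, 0, 3], [0, 0, 5, 0, 3], [0, 0, 3, 0, 3], [0, 0, 0, 0, 3], [0, 0, 0, 0, 3]]]}}

```text
time: 3.22
eef_pos: [0.5393, -0.1432, 0.1431]
eef_rot: [0.001, 0.113, 0.994, -0.0]
contact_force: [1.4, 0.1, 0.4]
finger_gap: 0.0298
finger_force: 0.0
```

Run:
```python
from plant import env
import cv2,numpy as np
m=env.camera_model("wrist");print(env.observe()["eef_pos"],np.round(m["extrinsics"],3).tolist())
p,d=env.read_camera("wrist");a=p[:,:,::-1]
q,_=env.read_camera("scene");b=cv2.resize(q[150:300,180:400,::-1],(640,436))
cv2.imwrite("pics/w1.png",cv2.resize(np.vstack([a,b[:400]]),(480,600)))
```

```text
[ 0.53933677 -0.14319408  0.14312586] [[0.225, 0.931, 0.287, 0.467], [0.974, -0.215, -0.066, -0.126], [-0.0, 0.295, -0.956, 0.285], [0.0, 0.0, 0.0, 1.0]]
```

View pics/w1.png

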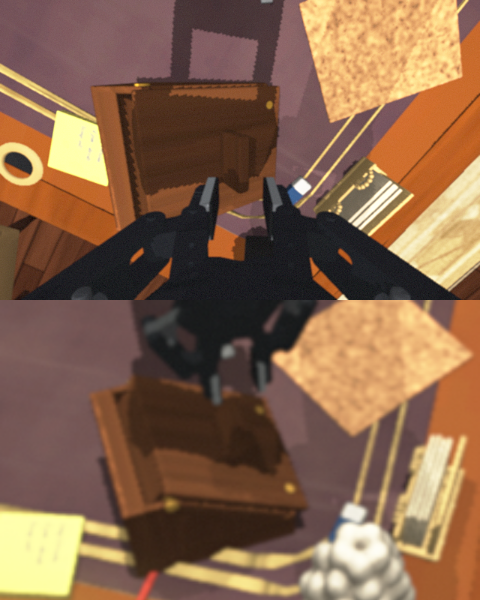

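Run:
```python
from plant import env
from h import *
m=env.camera_model("wrist");E=np.array(m["extrinsics"]);K=[m[k] for k in("fx","fy","cx","cy")];t=np.array(env.observe()["eef_pos"])
p,d=env.read_camera("wrist");W=cloud(d,E,K)
y=np.radians(-103.15);e=np.array([np.cos(y),np.sin(y),0]);f=np.array([-e[1],e[0],0]);rel=W-t
R=np.stack([rel@e,rel@f,rel[...,2]],-1)*1000
for (a,b) in((265,300),(345,380)):
    Q=R[220:270,a:b].reshape(-1,3);Q=Q[(d[220:270,a:b].ravel()>0)&(Q[:,2]>-25)]
    if len(Q): k=Q[:,2]<np.percentile(Q[:,2],5)+4;print("tip",len(Q),np.round(Q.min(0),1),np.round(Q.max(0),1),"lowest",np.round(Q[k].mean(0),1))
S=np.array([.5214,-.216,.1048]);V=W-S;n=e*-np.sin(np.radians(35))+[0,0,np.cos(np.radians(35))];ex=e*np.cos(np.radians(35))+[0,0,np.sin(np.radians(35))]
C=np.stack([V@ex,V@f,V@n],-1)*1000
k=(d>0)&(C[...,2]>38)&(C[...,2]<50)&(abs(C[...,1])<35)&(C[...,0]<-40)&(C[...,0]>-90)
print("bar top",k.sum(),np.round(np.percentile(C[k],[2,50,98],axis=0),1).tolist())
k=(d>0)&(abs(C[...,2]-12)<4)&(abs(C[...,1])<60)&(C[...,0]<-80)&(C[...,0]>-125);print("plate z",np.median(C[k][:,2]))
```

```text
tip 799 [ 14.9 -11.6  -0.4] [27.1  8.2 35.5] lowest [17.6 -6.1  4.7]
tip 867 [-27.7 -11.4  -1. ] [-14.8   7.   35.1] lowest [-17.6  -6.3   4.9]
bar top 1338 [[-70.0, -25.0, 38.5], [-62.6, -2.6, 42.9], [-58.8, 23.6, 44.3]]
plate z 10.290206730461787
```

{"fn": "arm_command", "kwargs": {"moves": [[[0, 0, 2.5, 0, 3], [0, 0, 1.5, 0, 3], [0, 0, 0.8, 0, 3], [0, 0, 0.4, 0, 3], [0, 0, 0, 0, 3]]]}}

```text
time: 4.0
eef_pos: [0.5385, -0.1436, 0.0895]
eef_rot: [0.0, 0.114, 0.993, -0.0]
contact_force: [-0.1, 0.4, 0.6]
finger_gap: 0.0296
finger_force: 0.0
```

{"fn": "arm_command", "kwargs": {"moves": [[[0, -0.1, 0, 0, 2.6], [0, 0, 0, 0, 2.4], [0, 0, 0, 0, 2.3], [0, 0, 0, 0, 2.2], [0, 0, 0, 0, 2.2]]]}}

```text
time: 4.62
eef_pos: [0.5384, -0.1453, 0.0899]
eef_rot: [0.0, 0.114, 0.993, -0.001]
contact_force: [-2.3, -4.3, 2.1]
finger_gap: 0.0218
finger_force: 2.6
```

{"fn": "arm_command", "kwargs": {"moves": [[[0, 0.03, -0.1, 0, 2.1], [0, 0.02, -0.25, 0, 2.05], [0, 0, -0.25, 0, 2.0], [0, 0, -0.25, 0, 1.95], [0, 0, 0, 0, 1.95]]]}}

```text
time: 5.25
eef_pos: [0.5381, -0.143, 0.0977]
eef_rot: [-0.0, 0.114, 0.993, 0.001]
contact_force: [-0.0, 0.4, -0.1]
finger_gap: 0.0194
finger_force: 0.0
```

```bash
cat > chk.py <<'E'
from plant import env
from h import *
import sys
m=env.camera_model("wrist");E=np.array(m["extrinsics"]);K=[m[k] for k in("fx","fy","cx","cy")];s=env.observe();t=np.array(s["eef_pos"])
p,d=env.read_camera("wrist");W=cloud(d,E,K)
y=np.radians(-103.15);e=np.array([np.cos(y),np.sin(y),0]);f=np.array([-e[1],e[0],0]);S=np.array([.5214,-.216,.1048])
V=W-S;R=np.stack([V@e,V@f,V[...,2]],-1)*1000
print("tool box x,y,z rel rail",np.round([(t-S)@e*1e3,(t-S)@f*1e3,(t-S)[2]*1e3],1),"F",np.round(s["contact_force"],1),s["finger_gap"],s["finger_force"])
# plate plane: strips beyond the bar in y, fit z vs x
k=(d>0)&(abs(R[...,1])>28)&(abs(R[...,1])<60)&(R[...,0]<-15)&(R[...,0]>-130)&(R[...,2]>-90)&(R[...,2]<40)
Q=R[k];Q=Q[::max(1,len(Q)//4000)];rng=np.random.default_rng(1);b=0
for _ in range(500):
    a,c=Q[rng.choice(len(Q),2,False)]
    if abs(a[0]-c[0])<15: continue
    g=(a[2]-c[2])/(a[0]-c[0])
    if not -.2<g<1: continue
    i=abs(Q[:,2]-a[2]-g*(Q[:,0]-a[0]))<2
    if i.sum()>b:b=i.sum();I=i
g,c=np.polyfit(Q[I,0],Q[I,2],1);print("plate angle",np.degrees(np.arctan(g)),"normal dist from rail (12 if hung)",c*np.cos(np.arctan(g)),b,len(Q),"x",np.percentile(Q[I,0],[1,99]))
if len(sys.argv)>1: cv2.imwrite(sys.argv[1],p[:,:,::-1])
E
python3 chk.py
```

```text
tool box x,y,z rel rail [-74.8  -0.4  -7.1] F [-0.   0.4 -0.1] 0.019360467845648214 0.0
plate angle 35.18591748128752 normal dist from rail (12 if hung) 10.669399386408143 4158 4179 x [-113.9166133   -15.55120042]
```

{"fn": "arm_command", "kwargs": {"moves": [[[0, -0.1, 0, 0, 2.6], [0, -0.1, 0, 0, 2.6], [0, 0, 0.5, 0, 2.6], [0, 0, 0.47, 0, 2.6], [0, 0, 0, 0, 2.6]]]}}

```text
time: 5.92
eef_pos: [0.5372, -0.1457, 0.0872]
eef_rot: [-0.001, 0.114, 0.993, 0.0]
contact_force: [-0.6, -0.2, 0.1]
finger_gap: 0.026
finger_force: 0.0
```

{"fn": "arm_command", "kwargs": {"moves": [[[0, 0, 0, 0, 2.2], [0, 0, 0, 0, 2.0], [0, 0, 0, 0, 1.9], [0, 0, 0, 0, 1.9], [0, 0, 0, 0, 1.9]]]}}

```text
time: 6.55
eef_pos: [0.5375, -0.1461, 0.0884]
eef_rot: [-0.0, 0.114, 0.993, -0.0]
contact_force: [-3.6, -0.3, 4.6]
finger_gap: 0.0198
finger_force: 46.0
```

```bash
python3 chk.py
```

```text
tool box x,y,z rel rail [-71.8  -0.3 -16.4] F [-3.6 -0.3  4.6] 0.01978312355019598 45.951870549470186
plate angle 34.58663737481275 normal dist from rail (12 if hung) 10.707862774592854 4748 4762 x [-114.81093007  -15.47307744]
```

{"fn": "arm_command", "kwargs": {"moves": [[[0, 0, -0.1, 0, 1.8], [0, 0, -0.2, 0, 1.75], [0, 0, -0.2, 0, 1.7], [0, 0, -0.2, 0, 1.65], [0, 0, 0, 0, 1.65]]]}}

```text
time: 7.22
eef_pos: [0.5382, -0.1451, 0.0957]
eef_rot: [0.0, 0.114, 0.993, 0.001]
contact_force: [-4.2, 3.0, 4.9]
finger_gap: 0.0175
finger_force: 51.1
```

```bash
python3 chk.py
```

```text
tool box x,y,z rel rail [-72.8   0.2  -9.1] F [-4.2  3.   4.9] 0.01747812322150133 51.08671727590263
plate angle 29.671490300414924 normal dist from rail (12 if hung) 10.76298243738237 4727 4743 x [-120.34064407  -15.69031388]
```

{"fn": "arm_command", "kwargs": {"moves": [[[0, 0, -0.2, 0, 1.6], [0, 0, -0.25, 0, 1.55], [0, 0, -0.3, 0, 1.5], [0, 0, -0.3, 0, 1.45], [0, 0, 0, 0, 1.45]]]}}

```text
time: 7.9
eef_pos: [0.5385, -0.145, 0.1064]
eef_rot: [0.001, 0.114, 0.993, 0.001]
contact_force: [-2.0, 4.8, 4.3]
finger_gap: 0.015
finger_force: 42.8
```

```bash
python3 chk.py
```

```text
tool box x,y,z rel rail [-73.    0.5   1.6] F [-2.   4.8  4.3] 0.015036541458607331 42.82208411023021
plate angle 22.490244693042822 normal dist from rail (12 if hung) 10.807165267519634 4764 4773 x [-126.38452904  -15.74030557]
```

{"fn": "arm_command", "kwargs": {"moves": [[[0, 0, -0.2, 0, 1.35], [0, -0.05, -0.25, 0, 1.3], [0, -0.05, -0.3, 0, 1.25], [0, -0.07, -0.3, 0, 1.2], [0, -0.05, 0, 0, 1.2]]]}}

```text
time: 8.57
eef_pos: [0.5384, -0.1468, 0.1167]
eef_rot: [0.001, 0.114, 0.993, 0.002]
contact_force: [1.0, 6.6, 3.3]
finger_gap: 0.0129
finger_force: 48.4
```

```bash
python3 chk.py
```

```text
tool box x,y,z rel rail [-71.2   0.9  11.9] F [1.  6.6 3.3] 0.012925849455556594 48.36290696170181
plate angle 15.25713745126612 normal dist from rail (12 if hung) 10.871910190727563 4664 4678 x [-128.63786485  -15.93239747]
```

{"fn": "arm_command", "kwargs": {"moves": [[[0, -0.06, -0.15, 0, 1.1], [0, -0.08, -0.2, 0, 1.0], [0, -0.1, -0.25, 0, 0.9], [0, -0.1, -0.25, 0, 0.8], [0, 0, 0, 0, 0.8]]]}}

```text
time: 9.25
eef_pos: [0.5374, -0.1509, 0.1249]
eef_rot: [0.001, 0.114, 0.993, 0.001]
contact_force: [2.6, 5.1, 2.7]
finger_gap: 0.0111
finger_force: 57.7
```

```bash
python3 chk.py
```

```text
tool box x,y,z rel rail [-67.    0.8  20.1] F [2.6 5.1 2.7] 0.011060517972546927 57.67171919345856
plate angle 9.523623042733897 normal dist from rail (12 if hung) 10.92503534333342 4556 4577 x [-128.85507519  -16.16637996]
```

{"fn": "arm_command", "kwargs": {"moves": [[[0, -0.03, -0.15, 0, 0.7], [0, -0.03, -0.2, 0, 0.6], [0, -0.03, -0.2, 0, 0.5], [0, -0.03, -0.2, 0, 0.5], [0, 0, 0, 0, 0.5]]]}}

```text
time: 9.93
eef_pos: [0.5352, -0.1526, 0.131]
eef_rot: [-0.001, 0.114, 0.993, 0.0]
contact_force: [0.5, -0.1, -2.9]
finger_gap: 0.0105
finger_force: 56.9
```

```bash
python3 chk.py pics/w2.png
```

```text
tool box x,y,z rel rail [-64.9  -0.9  26.2] F [ 0.5 -0.1 -2.9] 0.010544921672762117 56.868804576806724
plate angle 4.838762439875083 normal dist from rail (12 if hung) 11.120443367641295 4443 4450 x [-128.69793156  -16.1414658 ]
```

View pics/w2.png

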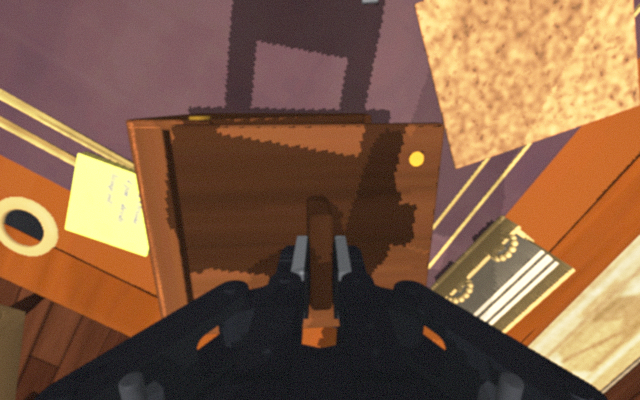

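{"fn": "arm_command", "kwargs": {"moves": [[[0, 0.08, -0.1, 0, 0.4], [0, 0.07, -0.2, 0, 0.4], [0, 0.05, -0.3, 0, 0.4], [0, 0.05, -0.2, 0, 0.4], [0, 0, 0, 0, 0.4]]]}}

```text
time: 10.6
eef_pos: [0.537, -0.1501, 0.1405]
eef_rot: [0.0, 0.114, 0.993, -0.0]
contact_force: [0.1, 0.2, -2.8]
finger_gap: 0.0106
finger_force: 56.9
```

```bash
python3 chk.py
```

```text
tool box x,y,z rel rail [-67.7   0.2  35.7] F [ 0.1  0.2 -2.8] 0.010607971832540336 56.86640772968531
plate angle 4.828266738712941 normal dist from rail (12 if hung) 20.683920638528694 4498 4518 x [-128.88482072  -16.1411689 ]
```

{"fn": "arm_command", "kwargs": {"moves": [[[0, 0, -0.3, 0, 0.4], [0, 0, -0.4, 0, 0.4], [0, 0, -0.4, 0, 0.4], [0, 0, -0.4, 0, 0.4], [0, 0, -0.3, 0, 0.4]]]}}

```text
time: 11.28
eef_pos: [0.5369, -0.1502, 0.1585]
eef_rot: [0.0, 0.114, 0.993, -0.0]
contact_force: [0.3, -0.9, -2.7]
finger_gap: 0.0106
finger_force: 56.8
```

{"fn": "arm_command", "kwargs": {"moves": [[[0, 0, -0.5, 0, 0.4], [0, 0, -1, 0, 0.4], [0, 0, -2, 0, 0.4], [0, 0, -3, 0, 0.4], [0, 0, -2, 0, 0.4]]]}}

```text
time: 11.9
eef_pos: [0.5376, -0.1504, 0.2464]
eef_rot: [0.002, 0.114, 0.993, -0.001]
contact_force: [0.4, 0.1, -2.7]
finger_gap: 0.0105
finger_force: 57.0
```

{"fn": "arm_command", "kwargs": {"moves": [[[0, 0, 0, -10, 0.4], [0, 0, 0, -10.6, 0.4], [1, 4, 0, 0, 0.4], [1, 5, 0, 0, 0.4], [1, 5, 0, 0, 0.4]]]}}

```text
time: 12.52
eef_pos: [0.4883, -0.0141, 0.244]
eef_rot: [0.001, -0.065, 0.998, 0.0]
contact_force: [2.0, 0.2, -3.3]
finger_gap: 0.0101
finger_force: 59.0
```

{"fn": "arm_command", "kwargs": {"moves": [[[1, 4.5, 0, 0, 0.4], [0.3, 3, 0, 0, 0.4], [0, 0, 3, 0, 0.4], [0, 0, 3, 0, 0.4], [0, 0, 0, 0, 0.4]]]}}

```text
time: 13.15
eef_pos: [0.4642, 0.0576, 0.181]
eef_rot: [-0.003, -0.066, 0.998, 0.0]
contact_force: [-0.4, 0.2, -2.8]
finger_gap: 0.0104
finger_force: 59.0
```

```bash
cat > pl.py <<'E'
from plant import env
from h import *
import sys
p,d=env.read_camera("top");m=env.camera_model("top");E=np.array(m["extrinsics"]);K=[m[k] for k in("fx","fy","cx","cy")]
p2,d2=env.read_camera("scene");cv2.imwrite(sys.argv[1],np.vstack([p[200:320,180:430,::-1],p2[90:240,220:470,::-1]]))
W=cloud(d,E,K);s=env.observe();t=s["eef_pos"]
print(t,s["eef_rot"],s["contact_force"])
# cover plate: near-level plane in the given height band
zt=float(sys.argv[2]);k=(d>0)&(abs(W[...,2]-zt)<.015)&(abs(W[...,0]-.47)<.13)&(abs(W[...,1]-.045)<.13)
hsv=cv2.cvtColor(p,cv2.COLOR_RGB2HSV);k&=hsv[...,1]>70
k=cv2.morphologyEx(k.astype(np.uint8),cv2.MORPH_OPEN,np.ones((3,3)))>0
Q=W[k];A=np.c_[Q[:,:2]-Q[:,:2].mean(0),np.ones(len(Q))];c=np.linalg.lstsq(A,Q[:,2],rcond=None)[0]
print(len(Q),"tilt",np.degrees(np.arctan(c[:2])),"z",c[2],"rect",rect(Q[:,:2]))
E
python3 pl.py pics/p1.png 0.17
```

```text
[0.46652649 0.05736906 0.18436948] [ 6.07727703e-04 -6.54081914e-02  9.97858404e-01 -7.06714900e-05] [ 0.20226991  0.77884158 -2.43268421]
2789 tilt [ 0.0170583  -2.16275777] z 0.16220955268721962 rect (array([465.7,  54.5]), array([128.3, 145. ]), 7.6)
```

{"fn": "arm_command", "kwargs": {"moves": [[[0, 0, 4, 0, 0.4], [0, 0, 3, 0, 0.4], [0, 0, 2, 0, 0.4], [0, 0, 1.5, 0, 0.4], [0, 0, 0.4, 0, 0.4]]]}}

```text
time: 13.88
eef_pos: [0.4665, 0.0573, 0.0745]
eef_rot: [0.0, -0.065, 0.998, -0.0]
contact_force: [0.1, -0.4, -3.0]
finger_gap: 0.0102
finger_force: 59.0
```

{"fn": "arm_command", "kwargs": {"moves": [[[0, 0, 0.2, 0, 0.4], [0, 0, 0.2, 0, 0.4], [0, 0, 0.1, 0, 0.4], [0, 0, 0, 0, 0.4], [0, 0, 0, 0, 0.4]]]}}

```text
time: 14.5
eef_pos: [0.4661, 0.0574, 0.0693]
eef_rot: [0.0, -0.065, 0.998, -0.0]
contact_force: [-0.2, 0.6, -2.7]
finger_gap: 0.0102
finger_force: 59.0
```

{"fn": "arm_command", "kwargs": {"moves": [[[0, 0, 0.1, 0, 0.4], [0, 0, 0.1, 0, 0.4], [0, 0, 0, 0, 0.4], [0, 0, 0, 0, 0.4], [0, 0, 0, 0, 0.4]]]}}

```text
time: 15.12
eef_pos: [0.4661, 0.0574, 0.0671]
eef_rot: [0.0, -0.065, 0.998, 0.0]
contact_force: [0.7, 0.0, -3.0]
finger_gap: 0.0097
finger_force: 59.0
```

{"fn": "arm_command", "kwargs": {"moves": [[[0, 0, 0.1, 0, 0.4], [0, 0, 0.1, 0, 0.4], [0, 0, 0.1, 0, 0.4], [0, 0, 0, 0, 0.4], [0, 0, 0, 0, 0.4]]]}}

```text
time: 15.75
eef_pos: [0.4664, 0.057, 0.0652]
eef_rot: [0.0, -0.066, 0.998, -0.0]
contact_force: [-3.1, -2.3, 5.1]
finger_gap: 0.0103
finger_force: 59.8
```

{"fn": "arm_command", "kwargs": {"moves": [[[0, 0, 0.1, 0, 0.4], [0, 0, 0.1, 0, 0.4], [0, 0, 0, 0, 0.4], [0, 0, 0, 0, 0.4], [0, 0, 0, 0, 0.4]]]}}

```text
time: 16.38
eef_pos: [0.4669, 0.0562, 0.0644]
eef_rot: [0.0, -0.066, 0.998, -0.001]
contact_force: [-6.0, -6.3, 12.1]
finger_gap: 0.0101
finger_force: 61.1
```

```bash
python3 pl.py pics/p2.png 0.044
```

```text
[0.46689451 0.05617663 0.06436948] [ 1.77659939e-04 -6.55953145e-02  9.97845159e-01 -1.50394259e-03] [-6.79672306 -6.34182661 11.63402717]
2091 tilt [ 0.08422464 -0.92852688] z 0.04470728690833435 rect (array([467.8,  53.6]), array([127.9, 145.1]), 7.8)
```

{"fn": "arm_command", "kwargs": {"moves": [[[0, 0, -0.1, 0, 1.1], [0, 0, 0, 0, 1.4], [0, 0, 0, 0, 2.0], [0, 0, 0, 0, 3.0], [0, 0, 0, 0, 3.0]]]}}

```text
time: 17.1
eef_pos: [0.4659, 0.0576, 0.0629]
eef_rot: [-0.0, -0.066, 0.998, 0.0]
contact_force: [-0.9, -0.9, 0.2]
finger_gap: 0.0301
finger_force: 0.0
```

{"fn": "arm_command", "kwargs": {"moves": [[[0, 0, -2, 0, 3], [0, 0, -4, 0, 3], [0, 0, -5, 0, 3], [0, 0, -5, 0, 2], [0, 0, 0, 0, 1]]]}}

```text
time: 17.73
eef_pos: [0.4688, 0.0575, 0.2287]
eef_rot: [0.005, -0.066, 0.998, -0.0]
contact_force: [1.0, 0.1, 0.6]
finger_gap: 0.0102
finger_force: 0.0
```

```bash
python3 pl.py pics/p3.png 0.044
python3 - <<'E'
from plant import env
import cv2,numpy as np
from h import *
p,d=env.read_camera("top");m=env.camera_model("top");E=np.array(m["extrinsics"]);K=[m[k] for k in("fx","fy","cx","cy")]
np.savez("top1.npz",p=p,d=d,E=E,K=K)
b=np.vstack([cv2.resize(p[150:300,180:440,::-1],(780,450))])
cv2.imwrite("pics/t1.png",b)
y=np.radians(-103.15);e=np.array([np.cos(y),np.sin(y),0]);T=np.array([.5214,-.216,.105])-e*.055  # switch xy
f=np.array([-e[1],e[0],0]);W=cloud(d,E,K)-[T[0],T[1],0]
R=np.stack([W@e,W@f,W[...,2]],-1)*1000
k=(d>0)&(abs(R[...,0])<30)&(abs(R[...,1])<40);k&=R[...,2]<70
for x in range(-30,30,5): print(x,[int(np.median(q)) if len(q:=R[k&(R[...,0]>=x)&(R[...,0]<x+5)&(R[...,1]>=yy)&(R[...,1]<yy+5)][:,2]) else -1 for yy in range(-35,35,5)])
print("switch xy",T)
E
```

```text
[0.4661857  0.05751889 0.22331429] [ 4.41963054e-04 -6.55177856e-02  9.97851304e-01  1.62538098e-06] [ 0.34707433 -0.08065971 -0.16531898]
3041 tilt [0.04825027 0.42448377] z 0.04343117314942785 rect (array([469.7,  41.6]), array([128.1, 119.2]), 7.4)
-30 [4, 5, 6, 5, 4, 5, 4, 5, 5, 5, 6, 6, 6, 5]
-25 [4, 4, 6, 6, 6, 5, 7, 5, 4, 6, 3, 5, 6, 5]
-20 [24, 24, 25, 24, 23, 26, 23, 34, 25, 23, 23, 25, 23, 24]
-15 [26, 25, 26, 24, 30, 34, 34, 36, 36, 30, 25, 24, 24, 23]
-10 [26, 25, 25, 30, 34, 34, 43, 43, 36, 35, 24, 26, 25, 26]
-5 [25, 26, 25, 29, 35, 44, 44, 46, 42, 34, 35, 25, 25, 25]
0 [27, 27, 27, 33, 34, 43, 46, 45, 44, 35, 34, 25, 25, 25]
5 [26, 24, 25, 25, 34, 37, 44, 46, 39, 35, 26, 26, 27, 26]
10 [25, 26, 25, 24, 32, 36, 35, 35, 35, 31, 25, 22, 24, 24]
15 [26, 22, 24, 23, 26, 23, 33, 28, 24, 24, 24, 23, 23, 25]
20 [5, 6, 4, 7, 5, 6, 5, 6, 7, 5, 7, 4, 5, 6]
25 [5, 5, 6, 6, 5, 3, 5, 5, 5, 4, 6, 5, 4, 5]
switch xy [ 0.53391256 -0.16244222  0.105     ]
```

View pics/t1.png

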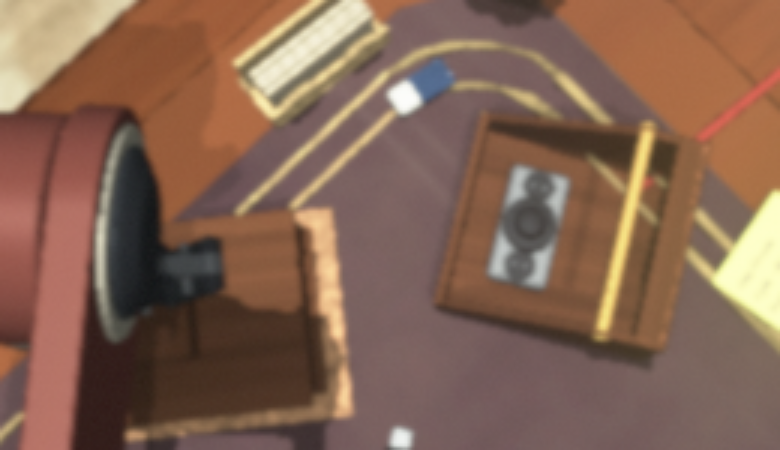

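{"fn": "arm_command", "kwargs": {"moves": [[[-0.7, -4.6, 0, 0, 0], [-1, -6, 0, 0, 0], [-1, -6, 0, 0, 0], [-1, -6, 0, 0, 0], [0, 0, 0, 0, 0]]]}}

```text
time: 18.5
eef_pos: [0.5315, -0.1648, 0.2201]
eef_rot: [-0.002, -0.063, 0.998, 0.001]
contact_force: [-0.1, 0.8, -0.8]
finger_gap: 0.0001
finger_force: 0.0
```

{"fn": "arm_command", "kwargs": {"moves": [[[0, 0, 5, 0, 0], [0, 0, 5, 0, 0], [0, 0, 4, 0, 0], [0, 0, 1, 0, 0], [0, 0, 0, 0, 0]]]}}

```text
time: 19.12
eef_pos: [0.5317, -0.161, 0.0725]
eef_rot: [-0.001, -0.066, 0.998, 0.001]
contact_force: [-0.5, -0.5, 0.7]
finger_gap: -0.0001
finger_force: 0.0
```

```bash
python3 pl.py pics/p4.png 0.044
python3 - <<'E'
import cv2
a=cv2.imread("pics/p4.png");cv2.imwrite("pics/p4b.png",cv2.resize(a,None,fx=2,fy=2))
E
```

```text
[ 0.53349239 -0.16203983  0.07503004] [ 1.33749700e-03 -6.56409563e-02  9.97842177e-01 -6.81984138e-04] [-0.4772675  -0.43653229  0.20330635]
4771 tilt [-0.02593612  0.14856878] z 0.04350141828634846 rect (array([468.4,  54.6]), array([128.8, 145. ]), 7.5)
```

View pics/p4b.png

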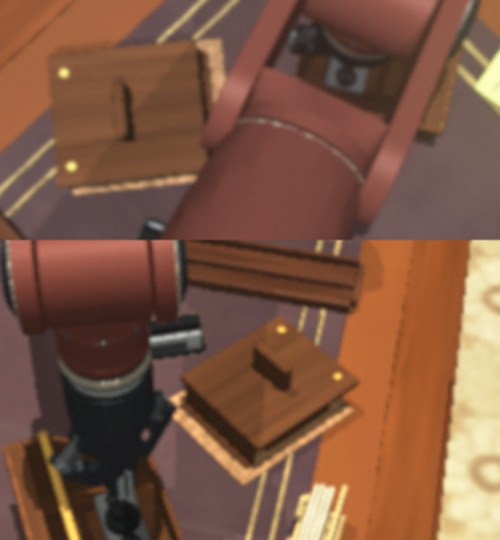

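{"fn": "arm_command", "kwargs": {"moves": [[[0, 0, 2.0, 0, 0], [0, 0, 0.8, 0, 0], [0, 0, 0.4, 0, 0], [0, 0, 0.3, 0, 0], [0, 0, 0, 0, 0]]]}}

```text
time: 19.85
eef_pos: [0.532, -0.1617, 0.0399]
eef_rot: [-0.001, -0.066, 0.998, 0.0]
contact_force: [-7.9, 3.0, 13.5]
finger_gap: -0.0003
finger_force: 6.6
```

{"fn": "arm_command", "kwargs": {"moves": [[[0, 0, 0.1, 0, 0], [0, 0, 0, 0, 0], [0, 0, -2, 0, 0], [0, 0, -5, 0, 0], [0, 0, -5, 0, 0]]]}}

```text
time: 20.48
eef_pos: [0.5319, -0.1617, 0.1582]
eef_rot: [-0.0, -0.065, 0.998, 0.0]
contact_force: [1.2, -0.1, 0.3]
finger_gap: 0.0001
finger_force: 0.0
```

{"fn": "arm_command", "kwargs": {"moves": [[[0, 0, -3, 0, 0], [0, 0, 0, 0, 0], [0, 0, 0, 0, 0], [0, 0, 0, 0, 0], [0, 0, 0, 0, 0]]]}}

```text
time: 21.1
eef_pos: [0.5315, -0.1615, 0.1855]
eef_rot: [-0.001, -0.065, 0.998, 0.001]
contact_force: [0.8, 0.5, -1.1]
finger_gap: 0.0001
finger_force: 0.0
```

```bash
python3 pl.py pics/p5.png 0.044; python3 -c "
from plant import env
print(env.finish_job())"
```

```text
[ 0.53188111 -0.1616175   0.18613936] [-7.03562795e-04 -6.54357035e-02  9.97856468e-01  3.77417674e-04] [-1.20313734 -0.70945439 -0.05509424]
4438 tilt [-0.01960558  0.08688385] z 0.04354032493722462 rect (array([468.2,  54.5]), array([128.2, 145. ]), 7.7)
the job is handed in; nothing more can be done
None
```

I handed the job in at about 21 s without seeing the verdict: the cover stands level on the mat about 2 mm off centre, and the switch was pressed to its stop (13.5 N at the tool, inferred from force) and released.

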